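Bolt the wide prize box shut

ROBOT

A 7-joint arm with a two-finger parallel gripper is mounted at the origin on a cart in front of the work surface, level with it; the furniture and walls round the work are solid. World frame = base frame: x ahead of the robot, y to its left, z up, the work surface at z = 0. Lengths are in m, angles in rad, forces in N, time in s.
With the tool pointing down it reaches from about 0.425 to 0.875 m from the base axis. Payload 8.4 kg.
Tool frame: the origin (TCP) lies on the mounting face of the last link; the fingertips stand manip.nose_length ahead of it and the grasp point (between the pads) lies 155 mm ahead of it (manip.nose_length is the distance from the TCP to the fingertips, in m); z points along the fingers, y is the line along which they close (so a half turn about z gives the same grasp; the last joint's range is limited). The gripper opens to 85 mm and grips with 20 to 120 N. Pads are 22 mm wide; open, the fingers measure 114 mm over their backs; the gripper's body (76 mm by 85 mm) begins 54 mm behind the grasp point. The pads swing forward as they close: fully open they stand 13 mm farther back than shut.
Start: joints at [1.202, 0.333, 0.04, 1.465, -0.013, 1.343, -0.059], TCP at [0.173, -0.626, 0.405] pointing down, gripper open.
Joint ranges: [-2.58, 2.58], [-0.38, 2.09], [-1.3, 1.39], [0.25, 2.4], [-1.5, 4.64], [0.08, 2.09], [-2.65, 2.65]. Speed limits (rad/s): [2.22, 2.22, 2.79, 2.79, 3.14, 3.14, 3.14].

INTERFACE

Orientations are given as a rotation vector (axis times angle).
In Python, from plant import manip gives the robot as it stands.
- The arm moves only by the tool arm_command, never from a script. Its argument "motion" is a list of rows, each a list of 3 entries, a list of its own where there are three numbers: the finger opening in cm, from 0 to 8.54, then the shift along the tool's x, y, z in cm, then the turn about the tool's z in degrees. In form: [[hand, [dx, dy, dz], turn], ...]. A call has 1 to 8 rows; each row shifts and turns the commanded pose from where the row before left it, along the tool's axes as they then stand; what a row does not reach is not made up. A row lasts 1/8 s, in which the tool goes at most 62.5 mm and 10.7 degrees, less where a joint would pass 70% of its speed; a pose out of reach is approached as far as the arm can. A call with a gripper value outside its range is refused whole. The fingers move at their own pace and stop on an object; the grip force is fixed at half the most. Time passes only in rows, so rows that do not move let the fingers close. It gives the time, the measured TCP pose, the force, the opening and the grip force at its end, in the units of the state.
- manip.get_state(): the state, without advancing time (a new reading comes with each control period).
- manip.get_image(name): name is "side" or "top" or "wrist"; returns a dict with "img" (480x640x3 uint8, blue, green, red), "depth" (480x640 float32, m along the optical axis (not along the pixel's ray), 0 where there is no reading), "fx", "fy", "cx", "cy" (pixels), "rvec" (rotation vector, rad) and "tvec" (3), from world to camera coordinates, as OpenCV has them. Camera axes: x right, y down, z forward; pixel columns grow to the right and rows downward; lengths in m; the calibration is good to about 2 mm. The wrist camera is an equidistant fisheye: a pixel r from the principal point sees the ray r / f radians off the axis. A picture is of the moment at which its call begins.
- manip.finish_job(): hands the job in; it is judged then, once.
The state is a dict: "time": time; "joint_pos": joint angles; "joint_vel": joint speeds; "tau": joint torques, N m; "eef_pos": TCP position; "tcp_rot": TCP orientation; "contact_force": force on the tool from outside, world axes, zero at the start; "moment": the same for the moment, N m; "opening": finger opening in m; "gripper_force": force on a finger pad.
Only numpy, scipy, OpenCV 4.12 (cv2) and the standard library are available. Lean on these libraries where they do the work, as an engineer would, in place of code of your own. Each camera call takes 0.05 s, during which the arm holds its last target. There are 200 camera calls.

TASK

Lock the wider of the two plywood prize boxes: slide the steel bolt on its lid fully home into the keeper on the box's front rail, and let go. Leave the bolt of the narrower box drawn back as it is.

Things in the scene. Friction and masses are not known exactly. Their poses are not given: they have to be found in the camera images.
- wide_box: Wider plywood box, fixed: 240 mm deep (x), 220 wide (y), flat lid top 80 mm up. Origin: centre of underside; z up, -x to its front edge, roughly toward the robot. The lid stays shut. The barrel bolt lies on the lid's centre line (y = 0). A loose wooden hand stamp, 70 mm high, stands on the lid's back right. The narrower box (120 wide, else the same) stands to its left or right.
- wide_bolt (a joint): Slide of the wide box's bolt, m: 0 = drawn back, 0.045 = fully home at its stop; grows as the bolt moves along the box's -x. Starts at 0 to 0.010; the tip enters the keeper at 0.020. About 2 N of friction; stays where left. Straps 23 mm wide, 20 mm above the lid: keeper on the front rail at box x = -118 to -92 mm, guides on the lid at -80 to -68 and 45 to 57.
- wide_bolt_knob (a point): Grip point of the wide box's bolt, on the axis of its upright round steel knob: 18 mm in diameter, straight from 20 to 54 mm above the lid. This point is 40 mm above the lid, 14 mm below the knob's top, and moves with the bolt (at box x = 10 mm minus the joint value, y = 0). Axes as the box's: home is along -x; a grip across y is clear of the straps.
- narrow_bolt (a joint): Slide of the narrow box's bolt, in m, same meaning; it starts at 0 to 0.010 and must stay drawn back.

How it is judged:
At the end, for the whole second after the job is handed in: The wide box's bolt is home in its keeper, within 10 mm of its stop (joint above 0.035), and the narrow box's bolt is still drawn back (joint below 0.016) (value of joint wide_bolt above 0.035 m and value of joint narrow_bolt below 0.016 m); the robot touches nothing.
It fails at once if the narrow box's bolt is slid forward (joint above 0.020) (value of joint narrow_bolt above 0.02 m).
It also fails if it takes over 29 s, if anything falls off the work surface, if the arm or the gripper's body presses on something with over 40 N, if the wrist force passes 120 N, or if a joint passes its speed limit or range.

## Working session

There is one attempt and no reset: what is moved stays moved. The work goes in short steps, Python scripts to look and compute and a tool call to move; the robot and the scene stay as the last step left them, time stands still between calls to the robot, and variables do not carry over. Pictures are saved under pics/ and viewed, at most 10 in all, crops included, and the job is handed in when it is done.

Besides the shell and the picture viewer there is one more tool, called after "Call:" by a JSON object that holds its "api" and its "payload", one argument or row to a line. arm_command: Moves the arm, as the interface text tells. Its arguments: {"type":"object","properties":{"motion":{"type":"array"}},"required":["motion"]}

```bash
mkdir -p pics
cat > h.py <<'E'
import numpy as np,cv2
from plant import manip
def cast(im,u,v,z):
    R=cv2.Rodrigues(np.array(im["rvec"],float))[0];t=np.array(im["tvec"],float).ravel()
    d=R.T@np.array([(u-im["cx"])/im["fx"],(v-im["cy"])/im["fy"],1]);c=-R.T@t
    return c+d*(z-c[2])/d[2]
def cloud(im):
    R=cv2.Rodrigues(np.array(im["rvec"],float))[0];t=np.array(im["tvec"],float).ravel()
    v,u=np.mgrid[:480,:640];D=im["depth"]
    P=np.stack([(u-im["cx"])/im["fx"]*D,(v-im["cy"])/im["fy"]*D,D],-1)
    return (P-t)@R
E
python3 - <<'E'
from h import *
s=manip.get_state();print(s["time"],s["eef_pos"],s["tcp_rot"],s["opening"],manip.nose_length)
for n in("top","side"):
    im=manip.get_image(n);cv2.imwrite(f"pics/{n}.png",im["img"]);np.save(n+".npy",im,allow_pickle=True)
    R=cv2.Rodrigues(np.array(im["rvec"],float))[0];print(n,-R.T@np.array(im["tvec"]).ravel(),(im["depth"]>0).mean())
E
```

```text
0.0 [ 0.17318154 -0.62631612  0.40382846] [-3.11148213e+00 -4.22254766e-01  4.82206403e-04] 0.08552420750917407 0.1734
top [ 0.33769845 -0.0122427   0.97652657] 0.9960677083333334
side [ 0.53906429 -0.81795741  0.57813216] 0.9959700520833333
```

View pics/top.png

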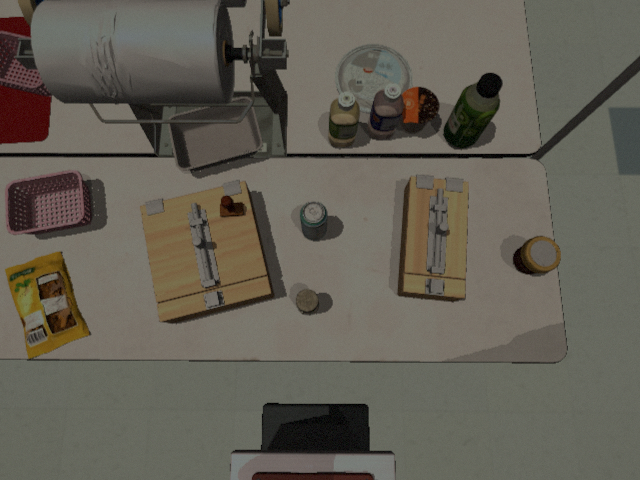

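View pics/side.png

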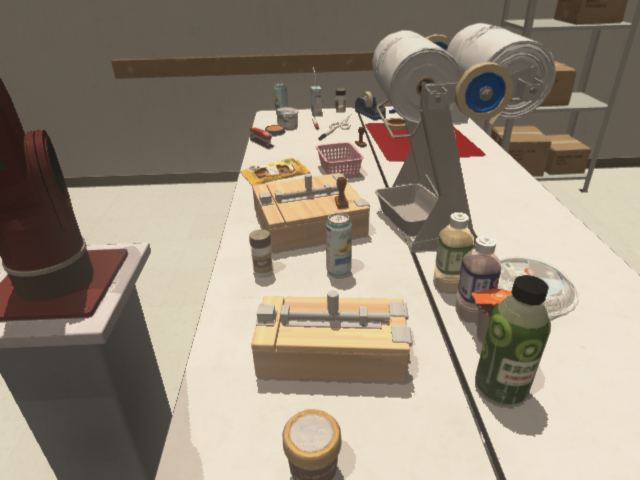

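The top view shows the wide box at about (206,250) and the narrow one at (437,240). The wide bolt runs from (198,208) to (212,298), with the stamp at (230,207). I'll measure from depth.

Run:
```python
from h import *
im=np.load("top.npy",allow_pickle=True).item();P=cloud(im)
roi=np.zeros((480,640),bool);roi[165:335,125:290]=1
m=roi&(abs(P[...,2]-.08)<.006)
r=cv2.minAreaRect(P[m][:,:2].astype(np.float32));print("lid",r,np.median(P[m][:,2]))
print(cv2.boxPoints(r))
# colour-edge lid corners
k=roi&(P[...,2]>.105)&(P[...,2]<.165)
n,l,st,c=cv2.connectedComponentsWithStats(k.astype(np.uint8))
for i in range(1,n):
    if st[i,4]>5: print(c[i],st[i],P[l==i].mean(0),P[l==i][:,2].max())
print("world extents tops>.16 near:",)
h=(P[...,2]>.12)
for x0 in np.arange(.3,.9,.1): 
    q=h&(P[...,0]>x0)&(P[...,0]<x0+.1)&(P[...,1]>-.3);print(round(x0,1),P[q].min(0) if q.any() else None,P[q].max(0) if q.any() else None)
a=im["img"][165:335,125:290];cv2.imwrite("pics/crop.png",cv2.resize(a,None,fx=3.5,fy=3.5,interpolation=cv2.INTER_CUBIC))
s=np.load("side.npy",allow_pickle=True).item();Q=cloud(s)
k=np.zeros((480,640),bool);k[165:240,240:370]=1;k&=(Q[...,2]>.107)&(Q[...,2]<.165)
n,l,st,c=cv2.connectedComponentsWithStats(k.astype(np.uint8))
for i in range(1,n):
    if st[i,4]>5: print("side",c[i],st[i],Q[l==i].mean(0),Q[l==i][:,2].max())
```

```text
lid ((0.5397886633872986, 0.21875059604644775), (0.2462649941444397, 0.2203914225101471), 14.597951889038086) 0.07906747595465205
[[0.39285797 0.29435533]
 [0.44840425 0.08107853]
 [0.68671936 0.14314586]
 [0.6311731  0.35642266]]
[227.01398601 202.45454545] [221 196  13  15 143] [0.61313722 0.16420619 0.13958669] 0.15056815421748548
[198.18018018 242.45945946] [192 237  13  12 111] [0.53799926 0.2166988  0.12774927] 0.13653559152022876
world extents tops>.16 near:
0.3 [ 0.33769845 -0.0122427   0.97652657] [ 0.33769845 -0.0122427   0.97652657]
0.4 None None
0.5 [ 0.53105505 -0.25226024  0.12006703] [0.59998481 0.22705747 0.13653559]
0.6 [ 0.60003945 -0.023086    0.12010721] [0.62437821 0.17668344 0.15056815]
0.7 [ 0.70646096 -0.08329797  0.1200641 ] [0.79996647 0.45458518 0.43010704]
0.8 [ 0.80000981 -0.29998669  0.12000408] [0.89948262 0.44680982 0.425528  ]
0.9 [0.90113223 0.11588397 0.29555095] [0.92637017 0.11893455 0.32810217]
side [308.         180.08139535] [305 174   7  14  86] [0.53972514 0.2113499  0.12335359] 0.1355983887810345
side [341.18978102 184.80291971] [337 177  10  19 137] [0.61537707 0.15789739 0.13212731] 0.14900186763441317
side [338.35742972 224.31124498] [326 213  26  23 498] [ 0.5965603  -0.01085007  0.12366093] 0.1344670552494547
```

View pics/crop.png

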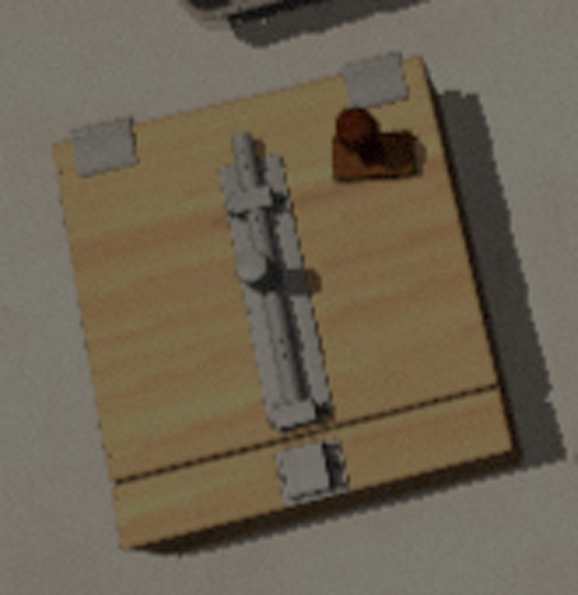

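The crop shows the knob at about (255,267), the stamp at back right and the keeper at (305,470). The box yaw is about 14.6° and the tool is already nearly aligned with it. I'll move over via a safe waypoint.

Call:
{"api": "arm_command", "payload": {
  "motion": [
    [8.54, [5.1, -3.4, 0], 0.9],
    [8.54, [5.1, -3.4, 0], 0],
    [8.54, [5.1, -3.4, 0], 0],
    [8.54, [5.1, -3.4, 0], 0],
    [8.54, [5.1, -3.4, 0], 0],
    [8.54, [5.1, -3.4, 0], 0],
    [8.54, [5.1, -3.4, 0], 0],
    [8.54, [5.1, -3.4, 0], 0]
  ]
}}

```text
time: 1.1
eef_pos: [0.4999, -0.2584, 0.4046]
tcp_rot: [-3.116, -0.398, 0.0]
contact_force: [0.1, -0.3, -0.4]
opening: 0.0853
gripper_force: 0.0
```

Call:
{"api": "arm_command", "payload": {
  "motion": [
    [8.54, [2.0, -5.6, 0], 0],
    [8.54, [2.0, -5.6, 0], 0],
    [8.54, [2.0, -5.6, 0], 0],
    [8.54, [2.0, -5.6, 0], 0],
    [8.54, [2.0, -5.6, 0], 0],
    [8.54, [2.0, -5.6, 0], 0],
    [8.54, [1.9, -5.6, 0], 0],
    [8.54, [1.8, -5.7, 0], 0]
  ]
}}

```text
time: 2.1
eef_pos: [0.5381, 0.2156, 0.4046]
tcp_rot: [3.116, 0.397, -0.0]
contact_force: [1.0, -1.2, -1.4]
opening: 0.0853
gripper_force: 0.0
```

Run:
```python
from h import *
s=manip.get_state();print(s["time"],s["eef_pos"],s["tcp_rot"])
im=manip.get_image("wrist");np.save("w.npy",im,allow_pickle=True)
cv2.imwrite("pics/w1.png",im["img"]);print(im["fx"],im["cx"],im["cy"],im["rvec"],im["tvec"])
```

```text
2.1 [0.53806416 0.21559678 0.40455212] [ 3.11617334e+00  3.96952342e-01 -1.32629169e-04]
371.64829954431775 321.16652633636204 239.9181231186829 [-2.27513286  1.76171359  0.27966629] [0.07325488 0.50687223 0.55942042]
```

View pics/w1.png

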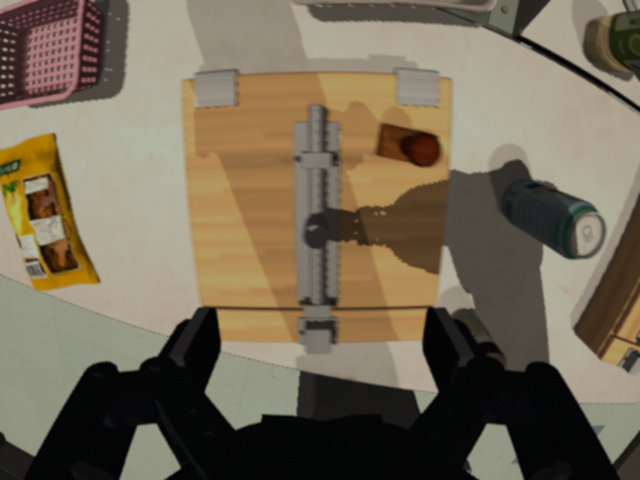

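The wrist view shows the knob at about (317,230), between the guides at (317,158) and (317,300). Next I'll cast it onto its top plane.

Run:
```python
from h import *
im=np.load("w.npy",allow_pickle=True).item()
R=cv2.Rodrigues(np.array(im["rvec"],float))[0];t=np.array(im["tvec"]).ravel()
def fc(u,v,z):
    d=np.array([u-im["cx"],v-im["cy"]])/im["fx"];r=np.hypot(*d);q=R.T@np.r_[np.sin(r)*d/r,np.cos(r)];c=-R.T@t
    return c+q*(z-c[2])/q[2]
k=fc(317,230,.134);e=np.array([.5381,.2156])
print(k,im["depth"][230,317])
y=2*np.arctan(.397/3.116);X=np.array([np.cos(y),np.sin(y)]);Y=np.array([X[1],-X[0]])
print("tool dx,dy",(k[:2]-e)@X,(k[:2]-e)@Y)
a,b=fc(317,104,.09),fc(318,310,.1);print("bolt yaw",np.degrees(np.arctan2(*(a-b)[1::-1])),np.degrees(y))
for u,v in((184,80),(453,80),(217,341),(440,341)):
    p=fc(u,v,.08)[:2]-e;print(p@X,p@Y)
```

```text
[0.54656204 0.22015908 0.134     ] 0.25147283
tool dx,dy 0.009334870069487754 -0.002291625531925023
bolt yaw 14.66437973517325 14.52152255673001
0.1203600068628518 -0.10997937229092518
0.11986767325720357 0.10661655692329343
-0.11820769557976774 -0.10022483925436879
-0.11941570655822721 0.11670288851885771
```

Run:
```python
from h import *
im=np.load("w.npy",allow_pickle=True).item()
R=cv2.Rodrigues(np.array(im["rvec"],float))[0];t=np.array(im["tvec"]).ravel()
v,u=np.mgrid[:480,:640];dx=(u-im["cx"])/im["fx"];dy=(v-im["cy"])/im["fy"];r=np.hypot(dx,dy)+1e-9
D=im["depth"];C=np.stack([np.tan(r)*dx/r*D,np.tan(r)*dy/r*D,D],-1);P=(C-t)@R
e=np.array([.5381,.2156]);y=.25345;X=np.array([np.cos(y),np.sin(y)]);Y=np.array([X[1],-X[0]])
m=(abs(u-317)<40)&(abs(v-230)<40)
for lo,hi in((.112,.125),(.125,.131),(.131,.15)):
    k=m&(P[...,2]>lo)&(P[...,2]<hi)
    if k.any():
        p=P[k][:,:2]-e;print(lo,k.sum(),u[k].mean(),v[k].mean(),P[k].mean(0),[((p@A).min(),(p@A).max(),(p@A).mean()) for A in(X,Y)])
```

```text
0.112 116 318.5344827586207 221.8448275862069 [0.54820075 0.21959574 0.11846126] [(np.float64(0.004617656229154416), np.float64(0.013571104807589808), np.float64(0.010779971359173883)), (np.float64(-0.01042162313261931), np.float64(0.007585588769238641), np.float64(-0.0013353744494654406))]
0.125 51 318.80392156862746 225.68627450980392 [0.54812994 0.2193369  0.1280156 ] [(np.float64(0.003938686466508077), np.float64(0.01291844773839942), np.float64(0.010646528147243395)), (np.float64(-0.010690714756379782), np.float64(0.007360416031288382), np.float64(-0.0011025551704089169))]
0.131 514 318.0252918287938 236.3988326848249 [0.54238519 0.21837685 0.13415555] [(np.float64(-0.00425016199836952), np.float64(0.013088576162913614), np.float64(0.004844571339035583)), (np.float64(-0.010527783085345625), np.float64(0.007219419541143608), np.float64(-0.0016136429012157706))]
```

The knob top sits at tool dx +4.8 mm, dy -1.6 mm. I'll descend and grip.

Call:
{"api": "arm_command", "payload": {
  "motion": [
    [8.54, [0.5, -0.15, 2.0], 0],
    [8.54, [0, 0, 4.0], 0],
    [8.54, [0, 0, 4.0], 0],
    [8.54, [0, 0, 2.0], 0],
    [8.54, [0, 0, 0.3], 0],
    [8.54, [0, 0, 0], 0]
  ]
}}

```text
time: 2.9
eef_pos: [0.5431, 0.2167, 0.2827]
tcp_rot: [-3.116, -0.397, -0.002]
contact_force: [0.1, 0.2, -0.6]
opening: 0.0856
gripper_force: 0.0
```

Call:
{"api": "arm_command", "payload": {
  "motion": [
    [1.0, [0, 0, 0], 0],
    [1.0, [0, 0, 0], 0],
    [1.0, [0, 0, 0], 0],
    [1.0, [0, 0, 0], 0],
    [1.0, [0, 0, 0], 0],
    [1.0, [0, 0, 0], 0],
    [1.0, [0, 0, 0], 0],
    [1.0, [0, 0, 0], 0]
  ]
}}

```text
time: 3.9
eef_pos: [0.5422, 0.2183, 0.2824]
tcp_rot: [-3.114, -0.4, -0.001]
contact_force: [-1.6, 4.9, 3.8]
opening: 0.016
gripper_force: 58.6
```

Gripped. Now I'll slide it home.

Call:
{"api": "arm_command", "payload": {
  "motion": [
    [1.0, [-0.7, 0, 0], 0],
    [1.0, [-0.7, 0, 0], 0],
    [1.0, [-0.7, 0, 0], 0],
    [1.0, [-0.7, 0, 0], 0],
    [1.0, [-0.5, 0, 0], 0],
    [1.0, [0, 0, 0], 0],
    [1.0, [0, 0, 0], 0]
  ]
}}

```text
time: 4.78
eef_pos: [0.5102, 0.2099, 0.2824]
tcp_rot: [-3.114, -0.4, -0.001]
contact_force: [-3.7, 5.0, 4.7]
opening: 0.016
gripper_force: 59.1
```

Call:
{"api": "arm_command", "payload": {
  "motion": [
    [1.0, [-0.2, 0, 0], 0],
    [1.0, [-0.2, 0, 0], 0],
    [1.0, [-0.2, 0, 0], 0],
    [1.0, [0, 0, 0], 0],
    [1.0, [0, 0, 0], 0]
  ]
}}

```text
time: 5.4
eef_pos: [0.5053, 0.2085, 0.2824]
tcp_rot: [-3.113, -0.4, -0.005]
contact_force: [3.0, 8.2, -1.4]
opening: 0.016
gripper_force: 59.1
```

Call:
{"api": "arm_command", "payload": {
  "motion": [
    [1.0, [-0.2, 0, 0], 0],
    [1.0, [0, 0, 0], 0],
    [1.0, [0, 0, 0], 0]
  ]
}}

```text
time: 5.78
eef_pos: [0.5046, 0.2082, 0.2826]
tcp_rot: [-3.112, -0.399, -0.011]
contact_force: [13.3, 11.1, -10.8]
opening: 0.0164
gripper_force: 59.2
```

The bolt is hard against its stop. I'll relax, release and lift.

Call:
{"api": "arm_command", "payload": {
  "motion": [
    [1.0, [0.2, 0, 0], 0],
    [8.54, [0, 0, 0], 0],
    [8.54, [0, 0, 0], 0],
    [8.54, [0, 0, 0], 0],
    [8.54, [0, 0, 0], 0],
    [8.54, [0, 0, 0], 0],
    [8.54, [0, 0, 0], 0],
    [8.54, [0, 0, 0], 0]
  ]
}}

```text
time: 6.78
eef_pos: [0.5049, 0.2069, 0.2817]
tcp_rot: [-3.116, -0.398, 0.0]
contact_force: [0.1, 0.2, -0.1]
opening: 0.0855
gripper_force: 0.0
```

Call:
{"api": "arm_command", "payload": {
  "motion": [
    [8.54, [0, 0, -2], 0],
    [8.54, [0, 0, -4], 0],
    [8.54, [0, 0, -4], 0],
    [8.54, [0, 0, -2], 0],
    [8.54, [0, 0, 0], 0],
    [8.54, [0, 0, 0], 0]
  ]
}}

```text
time: 7.52
eef_pos: [0.5047, 0.2067, 0.4007]
tcp_rot: [3.116, 0.398, -0.002]
contact_force: [-0.2, 0.2, -0.5]
opening: 0.0853
gripper_force: 0.0
```

Run:
```python
from h import *
im=manip.get_image("wrist");cv2.imwrite("pics/w2.png",im["img"])
```

```text
(no output)
```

View pics/w2.png

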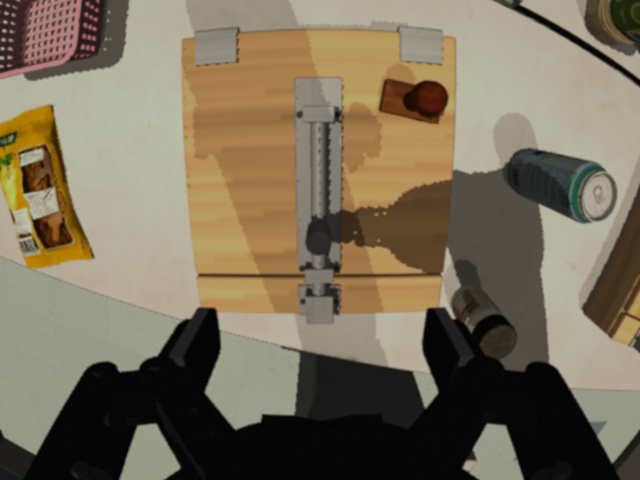

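The bolt has left the rear overhang, and its rod spans from the front guide (318,272) into the keeper (320,300). The knob is at (318,235), the stamp is still standing and the gripper is clear.

```bash
python3 -c "
from plant import manip
print(manip.finish_job())"
```

```text
the job is handed in; nothing more can be done
None
```

The wide box's bolt is slid home against its stop and released, the narrow box was never touched, and the job is handed in at about 7.6 s; no verdict was returned.

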